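# Wedge the chin-rest foot plate into its locating jig

## Task

First draw the mallet out of its sleeve by its head, lay it on the open table well clear of the sleeve and let go. Then push the white foot plate up against both dowels and the end stop of the jig. Then pick the mallet up again by its handle, drive the wooden wedge in between plate and rail with at least three separate taps, drawing the mallet clear of the wedge between taps, until it stops advancing and sits tight with the plate still home, and lay the mallet back down on the open table, well clear of jig and sleeve; move the wedge with the mallet only, and leave the other things alone.

Things in the scene. Friction and masses are not known exactly. Their poses are not given: they have to be found in the camera images.
- jig: Locating jig fixed to the table. Grey bed 8 mm thick, x -115..80, y -125..70 mm. Origin on the table under the centre of the plate's home place, z up. Two steel dowels, 12 mm thick, 24 mm above the bed, at x +61, y -36 and +36 mm. Aluminium end stop, 50 mm (x) by 12 mm, 24 mm above the bed, face at y +50 mm. The wedge is driven along +y.
- jig_rail (a point): Mid-length of the aluminium rail's inner face, top edge, on the jig's -x side (jig x -78, y -35 mm). Rail 18 mm above the bed, 18 mm thick, from jig y -80 to +10 mm. Its face slants 1 in 4 (jig x -89.5 mm at y -80, x -67 at y +10), so the channel between plate and rail narrows towards +y. Axes as the jig's.
- plate: White chin-rest foot plate, 110 (x) by 100 (y) by 16 mm, 0.45 kg, loose on the bed, axes nearly the jig's; starts 4-9 mm short of the dowels (+x), 8-25 mm short of the end stop (+y). Origin at centre of underside. In its middle a round socket, 32 mm diameter, top 66 mm above the underside (44 mm collar up to 22 mm): push there. Home: origin at jig x 0, y 0, z 8 mm, touching dowels and stop.
- wedge: Beech wedge, 80 mm long (y), 36 high, 12 thick at the tip, 30 at the butt, on the bed, tip in the channel's wide mouth. Origin: underside, butt end of the straight face; +y to the tip, straight face (plate side) x 0, slanted face towards -x. With the plate home it is snug with origin about at jig x -55, y -70 mm, tight a millimetre or so further (taps of about 10-20 N); it then holds by friction.
- wedge_butt (a point): Middle of the wedge's flat butt face (30 mm wide, 36 mm high), the face to be struck, 26 mm above the table. At the start it is 52 to 66 mm short (-y of the jig) of the snug place.
- mallet: Two-faced mallet, 0.2 kg, lying on the table. Origin: underside below the head's centre; z up as it lies. Head axis along y: 56 mm between flat black faces (y -28 and +28), 30 mm diameter, centre 15 mm up. Handle to -x, same height: steel neck 16 mm diameter to x -45, then wooden grip 24 mm wide (y), 26 mm high, x -45 to -135 mm.
- mallet_head (a point): Centre of the mallet's head, 15 mm above its underside. Axes as the mallet's.
- sleeve: Grey roofed tool sleeve fixed to the table, 110 mm long, 46 wide, 42 high (inside 34 wide, 36 high), back end shut. Origin under its centre, +x out of its mouth (at x +55 mm). At the start the mallet's handle lies inside, its head outside about 98 mm from the origin, mallet +x along sleeve +x; sliding it 110 mm along +x frees it.
- cleaner: Bystander: white bottle, 48 mm in diameter, 120 mm high, standing. Origin at the underside's centre.
- eyepiece: Bystander: black eyepiece barrel, 48 mm in diameter, 60 mm high, standing. Origin at the underside's centre.
- lens_case: Bystander: flat black case 70 by 110 by 28 mm. Origin at the underside's centre.
Things that resemble listed ones, but are neither listed nor needed, are in the scene too. Of the things like the plate, leave any that is purple; of the rest the larger one is meant.

How it is judged:
On the way, in this order (a step that is already met when the one before it is completed fails the run):
1. the mallet is out of the sleeve (origins more than 195 mm apart), lying on the table, let go (height (world z) of mallet between -0.004 and 0.006 m and linear speed of mallet below 0.03 m/s and contact force between the fingers and mallet below 0.1 N and horizontal distance between mallet and sleeve above 0.195 m), for 0.2 s.
2. the plate is home against dowels and end stop (within 3 mm) (x of plate in the frame of jig between -0.003 and 0.003 m and y of plate in the frame of jig between -0.003 and 0.003 m and angle between the x axis of plate and the x axis of jig, either way round below 0.035 rad), for 0.1 s.
3. tap 1: the mallet, held by its handle, touches the wedge's butt (x of the grasp point in the frame of mallet between -0.14 and -0.045 m and contact force between the fingers and mallet above 1 N and contact force between mallet and wedge above 0.2 N).
4. the mallet is drawn back from the wedge after tap 1 (head centre more than 36 mm from the middle of the butt, a gap of about 8 mm) (distance between mallet_head and wedge_butt above 0.036 m).
5. tap 2: the mallet, held by its handle, touches the wedge's butt (all of step 3).
6. the mallet is drawn back from the wedge after tap 2 (head centre more than 36 mm from the middle of the butt, a gap of about 8 mm) (distance between mallet_head and wedge_butt above 0.036 m).
7. tap 3: the mallet, held by its handle, touches the wedge's butt (all of step 5).
8. the mallet is drawn back from the wedge after tap 3 (head centre more than 36 mm from the middle of the butt, a gap of about 8 mm) (distance between mallet_head and wedge_butt above 0.036 m).
At the end, for the whole second after the job is handed in: Plate home within 3 mm and 0.035 rad; wedge at rest and tight, pressing on plate and rail with over 6 N each, its butt end 75 to 60 mm on the -y side of the jig's origin; mallet at rest on the table, let go, over 195 mm from the sleeve's origin (all of step 1 and all of step 2 and contact force between wedge and plate above 6 N and contact force between wedge and jig above 6 N and y of wedge in the frame of jig between -0.075 and -0.06 m and linear speed of wedge below 0.01 m/s); the robot touches nothing.
It fails at once if the gripper pushes or holds the wedge (more than 1 N) (contact force between the fingers and wedge above 1 N).
It fails at once if the bottle is moved more than 30 mm (distance of cleaner from where it was at the start of the episode above 0.03 m).
It fails at once if the eyepiece barrel is moved more than 30 mm (distance of eyepiece from where it was at the start of the episode above 0.03 m).
It fails at once if the lens case is moved more than 30 mm (distance of lens_case from where it was at the start of the episode above 0.03 m).
It also fails if it takes over 72 s, if anything falls off the work surface, if the arm or the gripper's body presses on something with over 40 N, if the wrist force passes 120 N, or if a joint passes its speed limit or range.

## Robot

A 6-joint arm with a two-finger parallel gripper is mounted at the origin on the work surface. World frame = base frame: x ahead of the robot, y to its left, z up, the work surface at z = 0. Lengths are in m, angles in rad, forces in N, time in s.
With the tool pointing down it reaches from about 0.275 to 0.825 m from the base axis. Payload 4.9 kg.
Tool frame: the origin (TCP) lies midway between the tips of the shut fingers; the grasp point (between the pads) lies 19 mm behind it (grip_point_offset is the distance from the TCP to the grasp point, in m); z points along the fingers, y is the line along which they close (so a half turn about z gives the same grasp; the last joint's range is limited). The gripper opens to 85 mm and grips with 20 to 120 N. Pads are 22 mm wide; open, the fingers measure 114 mm over their backs; the gripper's body (76 mm by 85 mm) begins 54 mm behind the grasp point. The pads swing forward as they close: fully open they stand 13 mm farther back than shut.
Start: joints at [-1.454, 0.326, -0.193, 1.052, 0, 1.437], TCP at [0.137, -0.533, 0.231] pointing down, gripper open.
Joint ranges: [-2.65, 2.65], [-0.97, 1.79], [-1.3, 1.35], [-1.93, 2.1], [-1.47, 1.37], [-3.14, 3.14]. Speed limits (rad/s): [2.57, 2.57, 3.14, 3.14, 3.14, 3.14].

## Interface

Orientations are given as a rotation vector (axis times angle).
In Python, from cell import * gives the robot as it stands. Calls block until the motion is done:
- movep(position, orientation): joint-space move of the TCP to a pose.
- move_l(position, velocity=0.15, rot=None, until_force=None): straight line of the TCP; rot=None keeps the orientation; velocity is the mean speed in m/s. With until_force (N) it stops when the force on the tool has changed by that much, and returns True; else False.
- set_joints(angles): joint-space move.
- let_go() and grab(newtons=None): open the fingers fully, or close them until they stop; newtons is the grip in N (None keeps the last).
- sleep(seconds).
- ik(position, orientation): joint angles nearest the present ones, or None.
- get_state(): the state.
- grab_frame(name): name is "scene" or "top"; returns a dict with "img" (420x560x3 uint8, red, green, blue), "fx", "fy", "cx", "cy" (pixels), "k1" (the pictures are not rectified: a ray, as slopes to the right and down, at radius r is drawn at 1 + k1 r^2 times it, then the intrinsics apply), "cam_to_world" (4x4, takes a point from camera to world coordinates). Camera axes: x right, y down, z forward; pixel columns grow to the right and rows downward; lengths in m; the calibration is good to about 2 mm. A picture is of the moment at which its call begins. There is no depth.
A pose or a line that the arm cannot do raises MotionError and nothing moves.
- sign_off(): hands the job in; it is judged then, once.
Trained networks look in the newest picture that a camera, given by its name, has taken for a name from the list of things; names that differ only in an ending like _2 or _b are one class to them, and where a whole thing is asked for, a point or a joint stands for the part that bears it (a point fixed in the world has none). Each returns a list of dicts, best first, with "score" (0 to 1); they miss things now and then, are a little off and sometimes report something else, mostly with a low value. They report only what shows in the picture. A call takes as long as a camera call. They do not tell look-alikes from the thing itself.
- spot_in(camera, name): "centre" ([column, row] in pixels, amid what is visible of it).
- silhouettes(camera, name): "mask" (420x560 bool, what is visible of it) and "centre" ([column, row] in pixels, amid what is visible of it).
- tip_of(camera, name): "centre" ([column, row] in pixels: a listed point, or the origin of a listed thing).
The state is a dict: "clock": time; "q": joint angles; "joint_velocities": joint speeds; "tau": joint torques, N m; "position": TCP position; "eef_rot": TCP orientation; "contact_force": force on the tool from outside, world axes, zero at the start; "wrist_torque": the same for the moment, N m; "finger_gap": opening from 0.0 (shut) to 1.0 (fully open); "grasp_force": force on a finger pad.
Only numpy, scipy, OpenCV 4.12 (cv2) and the standard library are available. Lean on these libraries where they do the work, as an engineer would, in place of code of your own. Each camera call takes 0.05 s, during which the arm holds its last target. There are 200 camera calls.

## Working session

There is one attempt and no reset: what is moved stays moved. The work goes in short steps, each a Python script; the robot and the scene stay as the last script left them, time stands still between calls to the robot, and variables do not carry over. Pictures are saved under pics/ and viewed, at most 10 in all, crops included, and the job is handed in when it is done.

```bash
mkdir -p pics; cat > h.py <<'E'
from cell import *
import numpy as np, cv2
from scipy.spatial.transform import Rotation as R
def ray(f,px):
    K=np.array([[f["fx"],0,f["cx"]],[0,f["fy"],f["cy"]],[0,0,1.]])
    d=(np.array(px,float)-[f["cx"],f["cy"]])/[f["fx"],f["fy"]]
    u=d.copy()
    for _ in range(20): u=d/(1+f["k1"]*(u@u))
    T=np.array(f["cam_to_world"]); return T[:3,3],T[:3,:3]@np.array([u[0],u[1],1])
def at_z(f,px,z):
    o,d=ray(f,px); return o+d*(z-o[2])/d[2]
def proj(f,P):
    T=np.linalg.inv(np.array(f["cam_to_world"])); p=T[:3,:3]@np.array(P)+T[:3,3]
    u=p[:2]/p[2]; u=u*(1+f["k1"]*(u@u)); return u*[f["fx"],f["fy"]]+[f["cx"],f["cy"]]
def save(f,n): cv2.imwrite(f"pics/{n}.png",f["img"][:,:,::-1])
def down(a): # tool pointing down, tool y axis along world angle a
    y=np.array([np.cos(a),np.sin(a),0]); z=np.array([0,0,-1.]); x=np.cross(y,z)
    return R.from_matrix(np.c_[x,y,z]).as_rotvec()
E
python3 - <<'E'
from h import *
Z=dict(jig=0,jig_rail=.026,plate=.008,wedge=.008,wedge_butt=.026,mallet=0,mallet_head=.015,sleeve=0,cleaner=0,eyepiece=0,lens_case=0)
np.set_printoptions(precision=4,suppress=True)
s=get_state(); print(s)
for c in("scene","top"):
    f=grab_frame(c); save(f,c+"0"); print(c,f["fx"],f["k1"],np.array(f["cam_to_world"])[:3,3])
    for n,z in Z.items():
        print(n,[(round(d["score"],2),np.round(d["centre"]),at_z(f,d["centre"],z)[:2].round(4)) for d in tip_of(c,n)])
E
```

```text
{'clock': 0.0, 'q': array([-1.4542,  0.3269, -0.1936,  1.052 , -0.    ,  1.4366]), 'joint_velocities': array([ 0.0007,  0.0016,  0.0006,  0.0012, -0.0008,  0.0003]), 'tau': array([ -0.0002, -44.3391,  26.2444,   0.0154,  -0.0001,  -0.    ]), 'position': array([ 0.1365, -0.5322,  0.2305]), 'eef_rot': array([-3.1152, -0.3928, -0.    ]), 'contact_force': array([ 0.2249, -0.3665, -0.1733]), 'wrist_torque': array([0.0694, 0.0248, 0.0233]), 'grasp_force': 0.0, 'finger_gap': 0.997875855032511}
scene 501.9115470036051 -0.010990164823613185 [ 1.3982 -0.4067  1.0196]
jig [(0.66, array([241., 278.]), array([ 0.7029, -0.1945])), (0.63, array([339., 204.]), array([0.602 , 0.1468])), (0.26, array([288., 204.]), array([0.5345, 0.0229]))]
jig_rail [(0.7, array([317., 187.]), array([0.5382, 0.1125]))]
plate [(0.86, array([310., 162.]), array([0.4181, 0.1569])), (0.56, array([390., 250.]), array([0.8083, 0.1726]))]
wedge [(0.74, array([288., 203.]), array([0.54  , 0.0189])), (0.42, array([334., 206.]), array([0.6097, 0.1274]))]
wedge_butt [(0.95, array([283., 196.]), array([0.5238, 0.0129]))]
mallet [
[... 723 characters left out ...]
([0.6075, 0.1205]))]
wedge [(0.73, array([267., 235.]), array([0.5397, 0.0127]))]
wedge_butt [(0.65, array([266., 236.]), array([0.5367, 0.015 ])), (0.33, array([407., 234.]), array([ 0.5495, -0.3965]))]
mallet [(0.66, array([376., 240.]), array([ 0.532 , -0.3066])), (0.37, array([223., 207.]), array([0.6229, 0.1455]))]
mallet_head [(0.65, array([382., 239.]), array([ 0.5338, -0.3233])), (0.22, array([224., 209.]), array([0.613, 0.14 ]))]
sleeve [(0.59, array([410., 236.]), array([ 0.5448, -0.4105]))]
cleaner [(0.88, array([142., 268.]), array([0.4371, 0.3775]))]
eyepiece [(0.78, array([338., 182.]), array([ 0.7045, -0.1956]))]
lens_case [(0.92, array([159., 194.]), array([0.6586, 0.3367]))]
```

View pics/top0.png

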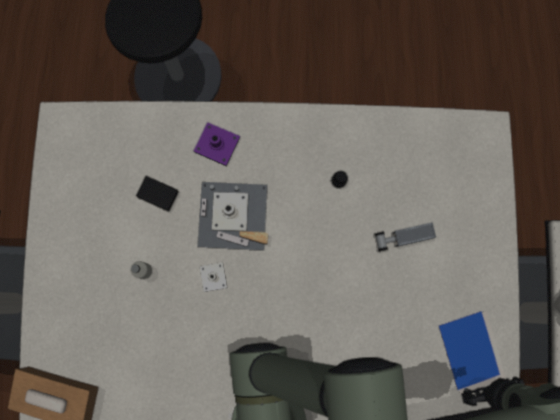

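View pics/scene0.png

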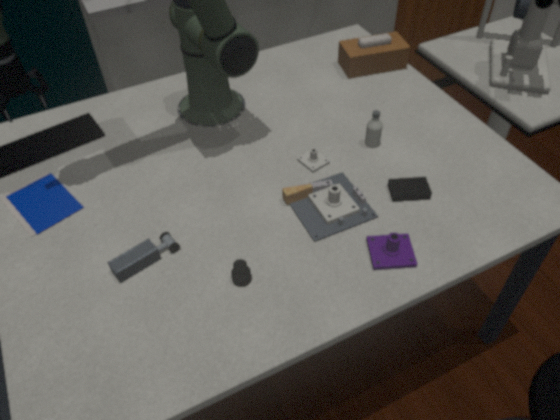

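```bash
python3 - <<'E'
from h import *
np.set_printoptions(precision=4,suppress=True)
f=grab_frame("top")
def rect(n,z,near,c="top"):
    for d in silhouettes(c,n):
        p=at_z(f,d["centre"],z)[:2]
        if np.hypot(*(p-near))>.08: continue
        cs,_=cv2.findContours(d["mask"].astype(np.uint8),0,1); k=max(cs,key=len)[:,0]
        W=np.array([at_z(f,q,z)[:2] for q in k])*1000
        (c0,sz,a)=cv2.minAreaRect(W.astype(np.float32)); print(n,d["score"],np.round(c0,1),np.round(sz,1),round(a,1)); break
rect("jig",.008,[.61,.14]); rect("plate",.024,[.6,.12]); rect("sleeve",.042,[.545,-.41]); rect("wedge",.044,[.54,.03]); rect("mallet",.015,[.53,-.32]);rect("cleaner",.06,[.44,.37]);rect("eyepiece",.06,[.70,-.19])
a=cv2.resize(f["img"][170:260,190:280],None,fx=6,fy=6,interpolation=cv2.INTER_CUBIC)
cv2.imwrite("pics/jig1.png",np.clip(a[:,:,::-1]*1.3,0,255).astype(np.uint8))
a=cv2.resize(f["img"][200:270,360:450],None,fx=6,fy=6,interpolation=cv2.INTER_CUBIC)
cv2.imwrite("pics/sl1.png",np.clip(a[:,:,::-1]*1.3,0,255).astype(np.uint8))
E
```

```text
jig 0.6 [596.8 115.8] [195.9 199.9] 88.2
plate 0.79 [605.5 122.5] [106.7 112.2] 88.8
sleeve 0.91 [ 546.9 -413.5] [ 45.1 117.3] 12.9
wedge 0.5 [528.4  49.4] [31.4 74. ] 1.1
mallet 0.67 [ 529.6 -333.6] [50.  56.6] 0.8
cleaner 0.61 [429.1 365.4] [47.9 63.5] 1.7
eyepiece 0.63 [ 700.1 -192.5] [43.5 47.6] 90.0
```

View pics/jig1.png

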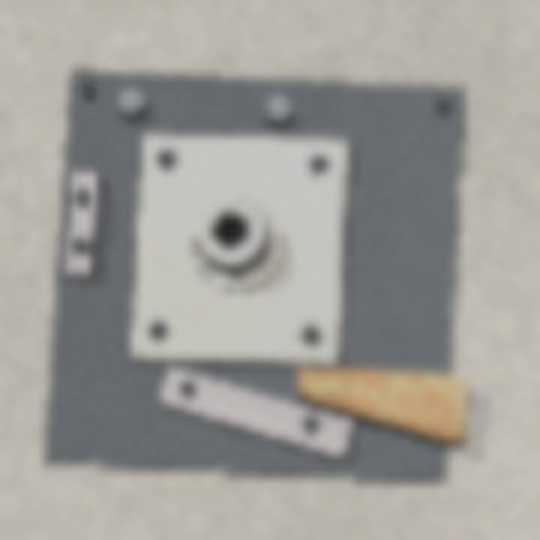

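View pics/sl1.png

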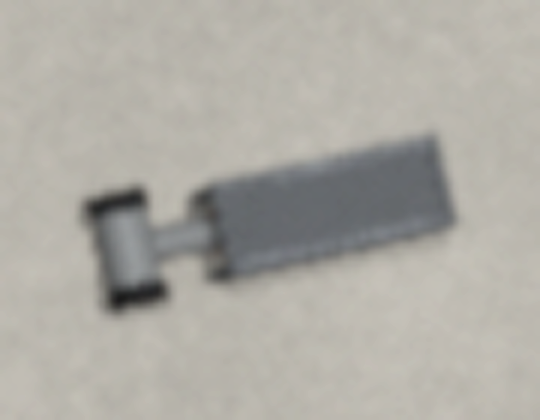

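The top picture shows the jig with its plate (229,211), rail (232,238) and wedge (255,237, butt to the right). The mallet head is at (381,240) and the sleeve at (413,235). The purple plate and the small white plate are look-alikes. Next I fit the poses from the corners and draw the mallet.

```bash
cat > p1.py <<'E'
from h import *
np.set_printoptions(precision=4,suppress=True)
f=grab_frame("top")
def fit(uv,o,z,loc):
    W=np.array([at_z(f,(np.array(p)+.5)/6-.5+o,z)[:2] for p in uv]); L=np.array(loc)/1000
    a=L-L.mean(0); b=W-W.mean(0)
    th=np.arctan2((a[:,0]*b[:,1]-a[:,1]*b[:,0]).sum(),(a*b).sum())
    Rm=np.array([[np.cos(th),-np.sin(th)],[np.sin(th),np.cos(th)]])
    t=W.mean(0)-Rm@L.mean(0); print(t,th,"res mm",(W-(L@Rm.T+t))*1000); return t,th,Rm
J=fit([(72,72),(465,88),(445,482),(45,463)],[190,170],.008,[(80,70),(80,-125),(-115,-125),(-115,70)])
S=fit([(437,132),(455,222),(225,280),(205,188)],[360,200],.042,[(-55,-23),(-55,23),(55,23),(55,-23)])
h=at_z(f,(np.array([127,248])+.5)/6-.5+[360,200],.025)[:2]
print("head",h, "in sleeve",S[2].T@(h-S[0]))
print("socket jigframe",J[2].T@(at_z(f,(np.array([230,231])+.5)/6-.5+[190,170],.074)[:2]-J[0]))
print("butt jigframe",[J[2].T@(at_z(f,(np.array(p)+.5)/6-.5+[190,170],.044)[:2]-J[0]) for p in [(467,378),(460,443)]])
np.savez("pose.npz",J=[*J[0],J[1]],S=[*S[0],S[1]],h=h)
E
python3 p1.py
```

```text
[0.6148 0.1428] -0.02651506308360794 res mm [[-0.7524 -0.4673]
 [-0.0308  0.1502]
 [ 0.388   0.5798]
 [ 0.3952 -0.2627]]
[ 0.5472 -0.4145] 1.8127329563098848 res mm [[ 1.1551 -5.7643]
 [ 1.895  -2.6734]
 [-1.3419  5.1245]
 [-1.7082  3.3131]]
head [ 0.527  -0.3172] in sleeve [ 0.0993 -0.0037]
socket jigframe [-0.0076 -0.0194]
butt jigframe [array([-0.068 , -0.1332]), array([-0.0991, -0.1313])]
```

```bash
cat > p2.py <<'E'
from h import *
np.set_printoptions(precision=4,suppress=True)
d=np.load("pose.npz"); th=d["S"][2]; h=d["h"]
u=np.array([np.cos(th),np.sin(th)])
q0=get_state()["q"]
best=None
for a in (th+np.pi/2,th-np.pi/2):   # choose the half turn nearer the present joints
    q=ik([*h,.1],down(a)); 
    if q is not None:
        c=np.abs(np.array(q)-q0).max(); print(a,q,c)
        if best is None or c<best[0]: best=(c,a)
rot=down(best[1])
movep([*h,.12],rot)
move_l([*h,.005],.12)
grab(60); s=get_state(); print(s["finger_gap"],s["grasp_force"],s["position"],s["contact_force"])
p=s["position"]
m=move_l([*(p[:2]+u*.155),p[2]],.1,until_force=25); s=get_state(); print(m,s["position"],s["contact_force"],s["clock"])
E
python3 p2.py
```

```text
3.3835292831047816 [-0.6618  0.5542 -0.1897  0.8269  0.     -2.4745] 3.9111462500258076
0.2419366295149883 [-0.6618  0.5542 -0.1897  0.8269  0.      0.6671] 0.792419365655769
0.6420466083990097 62.70674228668213 [ 0.5277 -0.3178  0.0063] [-1.2143 -0.0797  5.8502]
False [ 0.4905 -0.1671  0.0063] [-0.2938 -1.8345  6.5078] 6.525
```

```bash
cat > p3.py <<'E'
from h import *
np.set_printoptions(precision=4,suppress=True)
d=np.load("pose.npz"); x,y,th=d["J"]
C,S=np.cos(th),np.sin(th); Rm=np.array([[C,-S],[S,C]])
def jw(a,b,z): return [*(Rm@np.array([a,b])+[x,y]),z]
def wj(p): return Rm.T@(np.array(p[:2])-[x,y])
if __name__=="__main__":
    let_go(); sleep(.2); p=get_state()["position"]; move_l([p[0],p[1],.12],.25)
    f=grab_frame("top"); 
    for n,z in(("mallet",0),("mallet_head",.015)): print(n,[(round(e["score"],2),at_z(f,e["centre"],z)[:2]) for e in tip_of("top",n)])
    save(f,"m1")
    grab(40)
    q0=get_state()["q"]; rs=[down(th+np.pi/2),down(th-np.pi/2)]
    rot=min(rs,key=lambda r:np.abs(np.array(ik(jw(-.008,-.075,.15),r))-q0).max())
    movep(jw(-.008,-.075,.15),rot)
    move_l(jw(-.008,-.075,.045),.15)
    r=move_l(jw(-.008,-.008,.045),.04,until_force=12); s=get_state(); print("y",r,wj(s["position"]),s["contact_force"],s["clock"])
    move_l(jw(*(wj(s["position"])-[0,.015]),.045),.1)
    p=wj(get_state()["position"]); move_l(jw(*p,.11),.2)
    move_l(jw(-.06,0,.11),.2); move_l(jw(-.06,0,.045),.15)
    r=move_l(jw(-.01,0,.045),.04,until_force=12); s=get_state(); print("x",r,wj(s["position"]),s["contact_force"],s["clock"])
    move_l(jw(-.06,0,.045),.15); move_l(jw(-.06,0,.11),.2)
    move_l(jw(0,-.055,.11),.2); move_l(jw(0,-.055,.045),.15)
    r=move_l(jw(0,-.01,.045),.04,until_force=12); s=get_state(); print("y",r,wj(s["position"]),s["contact_force"],s["clock"])
    move_l(jw(0,-.055,.045),.15); move_l(jw(0,-.055,.25),.25); 
    f=grab_frame("top"); save(f,"t2"); f=grab_frame("scene"); save(f,"s2"); print(get_state()["clock"])
E
python3 p3.py
```

```text
mallet []
mallet_head []
y True [-0.0085 -0.0284] [-1.0918 -2.8466  2.735 ] 11.6833
x True [-0.0284  0.0002] [ 0.6339 -0.1567  0.1437] 14.3667
y True [-0.0001 -0.0284] [ 0.2204 -3.192   3.1019] 17.0833
18.475
```

```bash
python3 - <<'E'
import cv2,numpy as np
a=cv2.imread("pics/t2.png")[165:265,190:280]; b=cv2.imread("pics/m1.png")[170:270,300:430]
c=cv2.imread("pics/s2.png")[160:250,270:385]
L=lambda i:cv2.resize(i,None,fx=450/i.shape[0]/1.0*.66,fy=450/i.shape[0]*.66,interpolation=cv2.INTER_CUBIC)
g=[L(i) for i in(a,b)]; top=np.hstack(g); c=L(c)
w=max(top.shape[1],c.shape[1]); P=lambda i:np.pad(i,((0,0),(0,w-i.shape[1]),(0,0)))
o=np.vstack([P(top),P(c)]); o=np.clip(o*1.2,0,255).astype(np.uint8); print(o.shape); cv2.imwrite("pics/c2.png",o)
E
```

```text
(594, 653, 3)
```

View pics/c2.png

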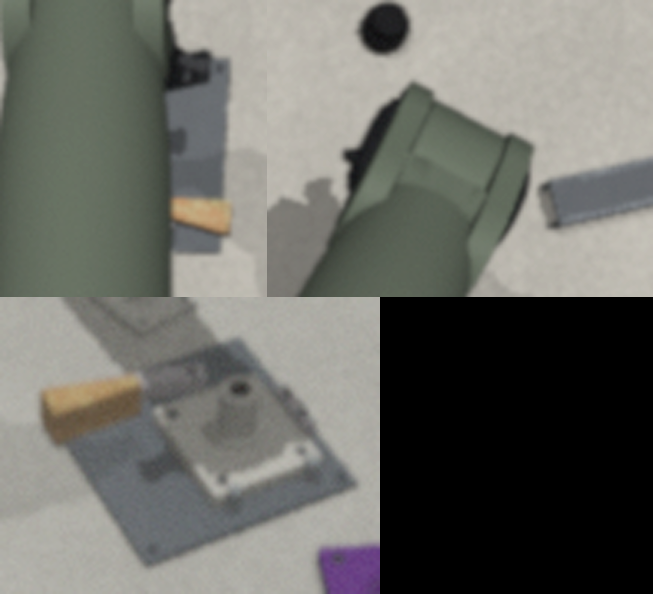

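Plate sits against both dowels and the stop; the wedge is untouched. The arm hid the mallet in that shot, so I locate it now.

```bash
python3 - <<'E'
from p3 import *
for c in("top","scene"):
    f=grab_frame(c)
    for n,z in(("mallet",0),("mallet_head",.015),("wedge_butt",.026)): print(c,n,[(round(e["score"],2),at_z(f,e["centre"],z)[:2]) for e in tip_of(c,n)])
    for e in silhouettes(c,"mallet")[:2]:
        k=np.argwhere(e["mask"])[:,::-1]; W=np.array([at_z(f,q,.018)[:2] for q in k])*1000
        print(e["score"],cv2.minAreaRect(W.astype(np.float32)),W.mean(0)); v,*_=cv2.fitLine(W.astype(np.float32),2,0,.01,.01)[:2],; print(v)
E
```

```text
top mallet [(0.94, array([ 0.4871, -0.1616]))]
top mallet_head [(0.6, array([ 0.496 , -0.1769]))]
top wedge_butt [(0.77, array([0.5274, 0.0157])), (0.51, array([ 0.5484, -0.4043]))]
0.75 ((503.7480163574219, -228.6861114501953), (55.560420989990234, 147.427734375), 12.239522933959961) [ 501.4134 -219.3721]
[[ 0.2036]
 [-0.9791]]
scene mallet [(0.59, array([ 0.4874, -0.1672]))]
scene mallet_head [(0.77, array([ 0.4771, -0.1747]))]
scene wedge_butt [(0.86, array([0.5323, 0.0107])), (0.66, array([0.6226, 0.134 ]))]
0.72 ((501.764892578125, -227.2622528076172), (76.61528778076172, 151.5619354248047), 12.025166511535645) [ 502.6173 -221.6552]
[[ 0.2414]
 [-0.9704]]
0.44 ((700.23583984375, -192.36004638671875), (48.57306671142578, 82.23222351074219), 67.15433502197266) [ 701.6303 -193.9745]
[[ 0.9519]
 [-0.3064]]
```

```bash
cat > p4.py <<'E'
from p3 import *
G=.08; my=1.785; hd=np.array([.4895,-.167]); g=hd-G*np.array([np.cos(my),np.sin(my)])
best=None
for a in(my+np.pi/2,my-np.pi/2):
    a2=a+th-my; q1=ik([*g,.1],down(a)); q2=ik(jw(-.08-G,-.19,.1),down(a2)); print(a,q1,q2)
    if q1 is None or q2 is None: continue
    c=max(abs(q1[5]),abs(q2[5]))
    if best is None or c<best[0]: best=(c,a,a2)
_,a,a2=best
let_go(); movep([*g,.12],down(a)); move_l([*g,.005],.12); grab(100)
s=get_state(); print(s["finger_gap"],s["grasp_force"],s["position"]); p=s["position"]
move_l([p[0],p[1],p[2]+.12],.2)
movep(jw(-.081-G,-.20,.13),down(a2)); move_l(jw(-.081-G,-.20,p[2]+.014),.15)
s=get_state(); print(s["finger_gap"],s["grasp_force"],s["position"],s["contact_force"],s["clock"])
np.savez("a2.npz",a2=a2,z=p[2]+.014)
for c in("scene","top"):
    f=grab_frame(c); save(f,"h_"+c)
    for n,z in(("mallet_head",.029),("wedge_butt",.026)): print(c,n,[(round(e["score"],2),wj(at_z(f,e["centre"],z))) for e in tip_of(c,n)])
a=cv2.imread("pics/h_scene.png")[150:260,220:360]; b=cv2.imread("pics/h_top.png")[170:280,220:360]
cv2.imwrite("pics/c3.png",np.clip(cv2.resize(np.hstack([a,b]),None,fx=2.8,fy=2.8,interpolation=cv2.INTER_CUBIC)*1.2,0,255).astype(np.uint8))
E
python3 p4.py
```

```text
3.3557963267948967 [-0.582   0.4692 -0.339   0.7626  0.     -2.367 ] [-0.2586  0.2923 -0.6241  0.6544  0.     -0.2321]
0.21420367320510336 [-0.582   0.4692 -0.339   0.7626  0.      0.7746] [-0.2586  0.2923 -0.6241  0.6544  0.      2.9095]
0.2595434950010257 98.07515501976013 [ 0.5067 -0.2453  0.0056]
0.25993694808695833 97.99837589263916 [ 0.4491 -0.0531  0.0201] [-0.0164  0.8299 -2.1396] 27.0083
scene mallet_head []
scene wedge_butt [(0.57, array([-0.0874, -0.1339]))]
top mallet_head []
top wedge_butt [(0.83, array([-0.084 , -0.1343])), (0.74, array([-0.1913,  0.2158]))]
```

View pics/c3.png

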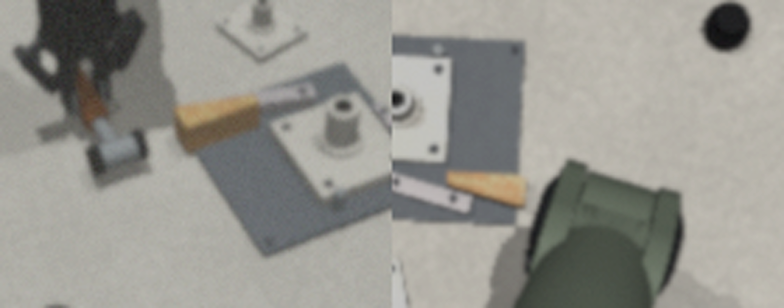

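The mallet is held by its handle with the head near (262,206) in the scene picture, and the butt faces it. I check the head position, then tap.

```bash
cat > p5.py <<'E'
from p3 import *
d=np.load("a2.npz"); z=float(d["z"]); G=.08
f=grab_frame("scene"); print("head",wj(at_z(f,(262,206),.029)), "exp px",proj(f,jw(-.081,-.2,.029)))
def H(hx,hy): return jw(hx-G,hy,z)
def tap(hx,y0,y1,v,F):
    move_l(H(hx,y0),.12); r=move_l(H(hx,y1),v,until_force=F); s=get_state(); p=wj(s["position"])
    print(r,"face y",p[1]+.028,s["contact_force"],s["grasp_force"],s["clock"])
    move_l(H(hx,p[1]-.03),.1); return p[1]
y=tap(-.081,-.19,-.135,.06,12)
y=tap(-.079,y-.03,y+.018,.06,12)
y=tap(-.076,y-.03,-.085,.05,12)
print(y)
E
python3 p5.py
```

```text
head [-0.0759 -0.2013] exp px [261.6686 204.6162]
False face y -0.10691940552834009 [ 0.0758 -1.3142 -2.1303] 98.15966248512268 28.675
False face y -0.08875588655798787 [-0.4272  0.0396 -1.4318] 98.22153568267822 30.325
True face y -0.06851784862925552 [ 0.7411 -4.3285  0.6486] 98.85985493659973 32.0
-0.09651784862925551
```

```bash
sed -i '/^f=grab/d;/^y=tap/d;/^print(y)/d' p5.py; cat > p6.py <<'E'
from p5 import *
tap(-.073,-.127,-.085,.05,15); tap(-.073,-.127,-.085,.05,17); tap(-.073,-.127,-.085,.05,17)
for c in("scene","top"):
    f=grab_frame(c); save(f,"w_"+c)
    for n,zz in(("wedge_butt",.026),("plate",.008)): print(c,n,[(round(e["score"],2),wj(at_z(f,e["centre"],zz))) for e in tip_of(c,n)])
a=cv2.imread("pics/w_scene.png")[150:260,220:360]; b=cv2.imread("pics/w_top.png")[170:280,180:320]
cv2.imwrite("pics/c4.png",np.clip(cv2.resize(np.hstack([a,b]),None,fx=2.8,fy=2.8,interpolation=cv2.INTER_CUBIC)*1.2,0,255).astype(np.uint8))
E
python3 p6.py
```

```text
True face y -0.06832954164363307 [ 0.5214 -4.3044  2.4314] 99.2669427394867 33.3667
True face y -0.06810280852099336 [ 0.8687 -5.3372  1.2183] 99.56823348999023 34.75
True face y -0.06792390242013757 [ 0.9798 -5.1571  2.202 ] 99.72158789634705 36.1417
scene wedge_butt [(0.32, array([ 0.1264, -0.337 ]))]
scene plate [(0.75, array([-0.1909,  0.0091])), (0.57, array([0.0073, 0.0001]))]
top wedge_butt []
top plate [(0.96, array([-0.2019,  0.0192])), (0.77, array([ 0.0069, -0.0005])), (0.72, array([0.1997, 0.0246]))]
```

View pics/c4.png

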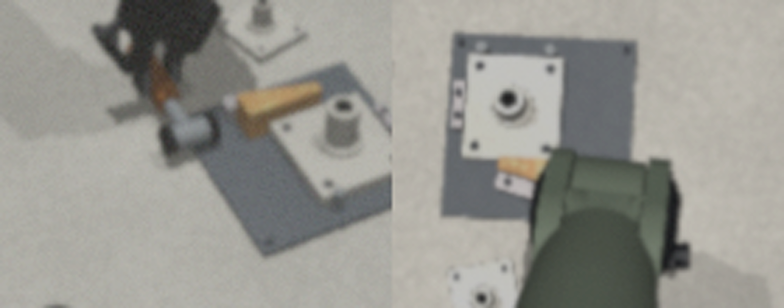

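```bash
cat > p7.py <<'E'
from p5 import *
tap(-.073,-.127,-.085,.05,20); tap(-.073,-.127,-.085,.05,20)
move_l(H(-.08,-.17),.15); move_l([*H(-.08,-.17)[:2],.06],.15); move_l([*H(-.08,-.285)[:2],.06],.15)
q=H(-.08,-.285)[:2]; print(move_l([*q,z-.0135],.04,until_force=5),get_state()["position"])
let_go(); sleep(.3); move_l([*q,.15],.15)
movep([.30,-.35,.25],get_state()["eef_rot"])
f=grab_frame("top"); save(f,"e_top")
for n,zz in(("wedge",.008),("wedge_butt",.026),("mallet",0)): print(n,[(round(e["score"],2),wj(at_z(f,e["centre"],zz)),at_z(f,e["centre"],zz)[:2]) for e in tip_of("top",n)])
print(get_state()["clock"],get_state()["contact_force"])
cv2.imwrite("pics/c5.png",np.clip(cv2.resize(f["img"][165:275,190:450,::-1],None,fx=3,fy=3,interpolation=cv2.INTER_CUBIC)*1.2,0,255).astype(np.uint8))
E
python3 p7.py
```

```text
True face y -0.0676878149052847 [ 0.9233 -6.3788  1.8087] 99.8970901966095 37.8583
True face y -0.06748691417628923 [ 1.2946 -5.3916  1.8824] 99.95184659957886 39.275
True [ 0.4469 -0.1378  0.0073]
wedge [(0.58, array([-0.0537, -0.0735]), array([0.5591, 0.0708]))]
wedge_butt [(0.61, array([ 0.005 , -0.0092]), array([0.6196, 0.1335])), (0.51, array([-0.0688, -0.0757]), array([0.544, 0.069]))]
mallet [(0.65, array([-0.0842, -0.2825]), array([ 0.5231, -0.1373]))]
46.0667 [0.1111 0.6071 0.3527]
```

View pics/c5.png

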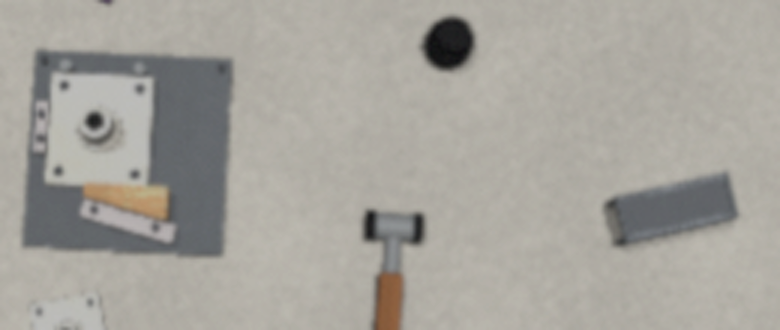

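The plate is home, the wedge is tight between plate and rail, and the mallet lies on open table between jig and sleeve, so I hand the job in.

```bash
python3 -c "
from cell import *
print(sign_off())"
```

```text
the job is handed in; nothing more can be done
None
```

I handed the job in at about 46 s on the robot's clock; no verdict came back. The plate is against both dowels and the stop, and the wedge was tapped 8 times until it moved only about 0.2 mm per tap. The mallet lies on open table, clear of jig and sleeve; I could not measure the wedge's holding force.

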